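Show the polished bent tube to the inspection camera

ROBOT

A 6-joint arm with a two-finger parallel gripper is mounted at the origin on the work surface. World frame = base frame: x ahead of the robot, y to its left, z up, the work surface at z = 0. Lengths are in mm, angles in rad, forces in N, time in s.
With the tool pointing down it reaches from about 350 to 925 mm from the base axis. Payload 6.4 kg.
Tool frame: the origin (TCP) lies on the centre line of the jaws, within the pads' length; the fingertips stand tip_extent ahead of it and the grasp point (between the pads) lies 2 mm behind it (tip_extent is the distance from the TCP to the fingertips, in mm); z points along the fingers, y is the line along which they close (so a half turn about z gives the same grasp; the last joint's range is limited). The gripper opens to 94 mm and grips with 3 to 60 N. Pads are 16 mm wide; open, the fingers measure 119 mm over their backs; the gripper's body (75 mm by 177 mm) begins 78 mm behind the grasp point.
Start: joints at [0.929, 0.245, 1.558, -0, 1.339, -0.174], TCP at [293.1, 580.178, 222.455] pointing down, gripper open.
Joint ranges: [-3.13, 3.13], [-1.02, 2.26], [0.13, 2.54], [-0.95, 4.09], [0.21, 2.88], [-2.74, 2.74]. Speed limits (rad/s): [2.57, 2.57, 3.14, 3.14, 3.14, 3.14].

INTERFACE

Orientations are given as [roll, pitch, yaw] about the fixed x, y, z axes, in that order (R = Rz(yaw) Ry(pitch) Rx(roll)).
In Python, from rig import state, snapshot, job_done, tip_extent gives the robot as it stands. The module is installed in compiled form; this text tells all that it offers.
- The arm moves only by the tool arm_command, never from a script. Its argument "commands" is a list of rows, each a list of 3 entries, a list of its own where there are three numbers: the opening in per cent of the stroke, from 0 (shut) to 100 (fully open), then the shift along the tool's x, y, z in mm, then the turn, a rotation vector about the tool's x, y, z in rad. In form: [[hand, [dx, dy, dz], [rx, ry, rz]], ...]. A call has 1 to 8 rows; each row shifts and turns the commanded pose from where the row before left it, along the tool's axes as they then stand; what a row does not reach is not made up. A row lasts 1/12 s, in which the tool goes at most 41.7 mm and 7.16 degrees, less where a joint would pass 70% of its speed; a pose out of reach is approached as far as the arm can. A call with a gripper value outside its range is refused whole. The fingers move at their own pace and stop on an object; "force" is the grip in N (left out, the last holds). Time passes only in rows, so rows that do not move let the fingers close. It gives the time, the measured TCP pose, the force, the opening and the grip force at its end, in the units of the state.
- state(): the state, without advancing time (a new reading comes with each control period).
- snapshot(name): name is "scene" or "side" or "wrist"; returns a dict with "img" (480x640x3 uint8, blue, green, red), "fx", "fy", "cx", "cy" (pixels), "R" (3x3) and "t" (3): a world point X has camera coordinates R X + t; the wrist camera has in their place "mount" (4x4, takes a point from camera to tool coordinates, whose origin is the TCP and whose axes are the flange's). Camera axes: x right, y down, z forward; pixel columns grow to the right and rows downward; lengths in mm; the calibration is good to about 2 mm. A picture is of the moment at which its call begins: read the wrist's pose just before it. There is no depth.
- job_done(): hands the job in; it is judged then, once.
The state is a dict: "clock": time; "joint_pos": joint angles; "joint_vel": joint speeds; "joint_efforts": joint torques, N m; "tcp_pos": TCP position; "eef_rot": TCP orientation; "wrist_force": force on the tool from outside, world axes, zero at the start; "torque": the same for the moment, N m; "finger_gap": opening from 0.0 (shut) to 1.0 (fully open); "gripper_force": force on a finger pad.
Only numpy, scipy, OpenCV 4.12 (cv2) and the standard library are available. Lean on these libraries where they do the work, as an engineer would, in place of code of your own. Each camera call takes 0.05 s, during which the arm holds its last target. There are 200 camera calls.

TASK

Swing the hold-down arm of the polishing jig right back (about a quarter turn or more), lift the bent tube out, and show it to the inspection camera: the open end of its short leg centred in front of the lens, pointing straight into it, about 70 mm away. Finish while holding it still there in the gripper, clear of everything else. Do not bump or shift the camera, and leave the bow handle, the tin and the buffing wheel where they are.

Things in the scene. Friction and masses are not known exactly. Their poses are not given: they have to be found in the camera images.
- tube: Bent steel tube, diameter 22 mm, 160 g, 40 degree bend, lying flat in the jig. Origin: corner where the two leg axes cross, 11 mm above its underside. x points along the short leg out of its open end (55 mm away); z square to the bend's plane, up as it lies. The long leg runs 140 mm from the origin along (-0.766, 0.643, 0); grasp across it 45 to 60 mm from the origin, near the centre of mass.
- mouth (a point): Centre of the open end of the tube's short leg; axes as tube (x points out of the opening).
- jig: Grey fixed jig, base 220 x 130 x 16 mm (x, y, z), origin at the centre of its underside. The tube's axis lies at z 41; long leg along jig x at y -12, bend corner at x 45. Dark rests 12 x 50 mm (tops z 30) at x -55 and x 22, with cheeks either side of the tube (tops z 48, 2 mm play, 42 mm over both); a third small rest under the short leg. The tube lifts straight up.
- pivot (a point): On the jig: the vertical pivot axis of the hold-down arm, at the arm's mid height, 61 mm above the bench, at jig x = -55, y = -52 mm, on a post of 18 mm diameter; axes as the jig.
- clamp_knob (a point): Grip point on the upright black round knob (16 mm diameter, 36 mm tall, top at z 102 mm) at the free end of the hold-down arm; the point is 87 mm above the bench, 26 mm above the arm's mid height, 75 mm from the pivot axis. The arm is a flat steel bar 14 mm wide and 10 mm thick, 4 mm above the tube.
- clamp (a joint): Angle of the hold-down arm, rad: 0 = straight across the long leg (from the pivot along jig +y), growing anticlockwise seen from above as the knob swings towards the long leg's tail (jig -x); stop at 1.8. Starts between 0 and 0.3. It turns with light friction (under 1 N at the knob) and stays where it is left.
- lens (a point): Centre of the lens's front face on the inspection camera: aluminium block of 45 mm with a black barrel 34 mm across, 24 mm long, on a column stand, about 0.2 to 0.32 m above the bench. It looks along this point's -x (back towards the robot, 6 to 29 degrees downward); y sideways, z its own up. A mouth shown well lies at (-70 mm, 0, 0) here, its x along this x.
- stand: Fixed camera stand: base plate 130 x 130 x 14 mm, origin at the centre of its underside; the camera faces its -x side; aluminium column of 18 mm diameter, 394 mm tall, at x = +35 mm.
- bow: Bystander: bow-shaped steel cabinet handle lying flat, rod of 14 mm, 114 x 54 x 14 mm; origin between the two ends at the bench.
- tin: Bystander: standing tin, 64 mm diameter, 60 mm tall; origin at the centre of its underside.
- buff: Bystander: grey buffing wheel lying flat, 80 mm diameter, 20 mm thick; origin at the centre of its underside.
Mind the look-alikes: they are no part of the job. What is shaped like the tube but brown or orange is not meant.

How it is judged (in metres and radians):
On the way, in this order (a step that is already met when the one before it is completed fails the run):
1. the hold-down arm is swung right back (beyond 1.25 rad) with the tube still in the jig (value of joint clamp above 1.25 rad and height (world z) of tube below 0.06 m), for 0.2 s.
2. the tube is lifted out of the jig in the gripper (height (world z) of tube above 0.085 m and contact force between the fingers and tube above 1 N), for 0.2 s.
At the end, for the whole second after the job is handed in: Tube held still in the gripper, touching neither jig nor stand; its short leg's mouth 45 to 95 mm in front of the lens, within 15 mm sideways and up or down of the lens axis, pointing into the lens within 0.17 rad; hold-down arm still beyond 1.25 rad (value of joint clamp above 1.25 rad and x of mouth in the frame of lens between -0.095 and -0.045 m and y of mouth in the frame of lens between -0.015 and 0.015 m and z of mouth in the frame of lens between -0.015 and 0.015 m and angle between the x axis of tube and the x axis of lens, either way round below 0.17 rad and x of tube in the frame of lens below -0.095 m and height (world z) of tube above 0.1 m and linear speed of tube below 0.03 m/s and angular speed of tube below 0.3 rad/s and contact force between the fingers and tube above 1 N and contact force between tube and stand below 0.1 N and contact force between tube and jig below 0.1 N); the arm keeps its last pose, push and grip.
It fails at once if the camera is shifted more than 8 mm (distance of lens from where it was at the start of the episode above 0.008 m).
It fails at once if the camera or its stand is bumped (over 3 N) by the arm, the gripper or the tube (contact force between any of the arm, the fingers, tube and stand above 3 N).
It fails at once if a bystander is moved more than 20 mm (distance of any of bow, tin, buff from where it was at the start of the episode above 0.02 m).
It also fails if it takes over 54 s, if anything falls off the work surface, if the arm or the gripper's body presses on something with over 40 N, if the wrist force passes 120 N, or if a joint passes its speed limit or range.

## Working session

There is one attempt and no reset: what is moved stays moved. The work goes in short steps, Python scripts to look and compute and a tool call to move; the robot and the scene stay as the last step left them, time stands still between calls to the robot, and variables do not carry over. Pictures are saved under pics/ and viewed, at most 10 in all, crops included, and the job is handed in when it is done.

Besides the shell and the picture viewer there is one more tool, called after ">>>" as name(argument=value, ...) on one line, values as JSON. arm_command: Moves the arm, as the interface text tells. Its arguments: {"type":"object","properties":{"commands":{"type":"array","items":{"type":"array"}},"force":{"type":"number"}},"required":["commands"]}

```bash
mkdir -p pics; python3 - <<'E'
from rig import *
import cv2,pickle
s=state();print(s, tip_extent if not callable(tip_extent) else tip_extent())
d={}
for n in("scene","side","wrist"):
    d[n]=snapshot(n);cv2.imwrite(f"pics/{n}0.png",d[n]["img"])
    print(n,{k:v for k,v in d[n].items() if k!="img"})
pickle.dump((s,d),open("s0.pkl","wb"))
E
```

```text
{'clock': 0.0, 'joint_pos': array([ 9.28946310e-01,  2.45781153e-01,  1.55898827e+00, -2.27315387e-05,
        1.33870199e+00, -1.74107901e-01]), 'joint_vel': array([ 7.34263842e-05,  1.62685880e-03,  8.90295053e-04, -4.78830713e-04,
       -5.26376222e-04,  1.28649041e-03]), 'joint_efforts': array([ 7.53913282e-04, -4.15836203e+01, -3.14605558e+01,  6.85274578e-02,
        3.32148490e-02, -1.47696637e-04]), 'tcp_pos': array([292.72959136, 579.72290582, 221.38023264]), 'eef_rot': array([-3.13973846e+00, -3.03679184e-04,  2.67385551e+00]), 'wrist_force': array([-0.03824565,  0.39464658, -0.12999334]), 'torque': array([-0.01998829, -0.02746453,  0.03358042]), 'gripper_force': 0.0, 'finger_gap': 0.999839224579724} 17.0
scene {'fx': 544.8625303020426, 'fy': 544.8625303020426, 'cx': 314.13617249027425, 'cy': 241.07542984779417, 'R': array([[-0.88276906,  0.46960627,  0.01373835],
       [ 0.36904699,  0.71123983, -0.59828273],
       [-0.29072858, -0.52307539, -0.80116729]]), 't': array([ 527.63921398,  -69.54410831, 1523.94851752])}
side {'fx': 455.7852530438356, 'fy': 455.7852530438356, 'cx': 314.3014637567185, 'cy': 244.3457253025757, 'R': array([[ 0.71729568, -0.69632034, -0.024998  ],
       [-0.37011925, -0.35038081, -0.86037493],
       [ 0.59033775,  0.62639546, -0.5090482 ]]), 't': array([-427.92841226,  313.56511035,  788.24860088])}
wrist {'fx': 370.0989587314248, 'fy': 370.0989587314248, 'cx': 319.5140409515145, 'cy': 241.96674257971742, 'mount': array([[ 1.62550241e-03, -9.59507911e-01, -2.81676989e-01,
         8.09557485e+01],
       [ 9.99998341e-01,  1.32812150e-03,  1.24666424e-03,
        -1.58196511e-01],
       [-8.22082932e-04, -2.81678548e-01,  9.59508478e-01,
        -1.61571523e+02],
       [ 0.00000000e+00,  0.00000000e+00,  0.00000000e+00,
         1.00000000e+00]])}
```

View pics/scene0.png

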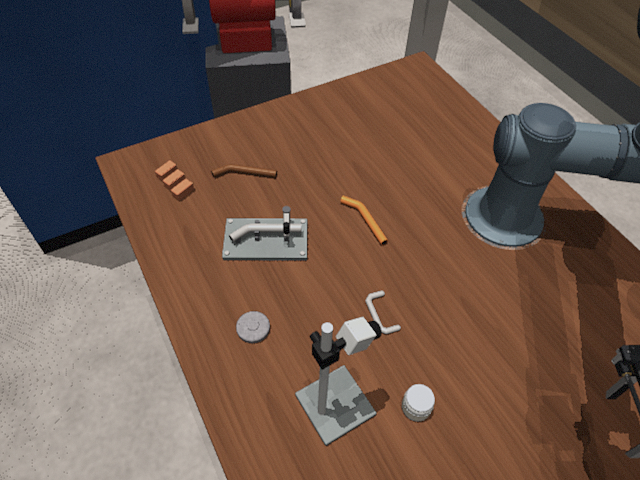

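View pics/side0.png

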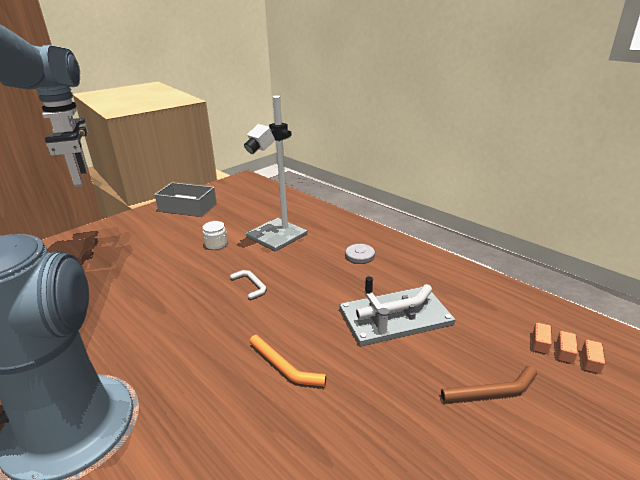

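```bash
python3 - <<'E'
import cv2,pickle,numpy as np
s,d=pickle.load(open("s0.pkl","rb"))
def crop(n,x,y,w,h,k): 
    c=cv2.resize(d[n]["img"][y:y+h,x:x+w],None,fx=k,fy=k,interpolation=cv2.INTER_CUBIC)
    for i in range((-x)%10,w,10): cv2.line(c,(int((i+.5)*k),0),(int((i+.5)*k),6 if (x+i)%50 else 16),(0,255,255),1)
    for i in range((-y)%10,h,10): cv2.line(c,(0,int((i+.5)*k)),(6 if (y+i)%50 else 16,int((i+.5)*k)),(0,255,255),1)
    return c
a=np.vstack([crop("scene",215,200,100,75,4),crop("side",335,270,130,75,400/130)[:230],np.zeros((70,400,3),np.uint8)])[:600]
cv2.imwrite("pics/jig.png",np.vstack([crop("scene",215,200,100,70,6)[:, :],np.zeros((1,600,3),np.uint8)]))
j1=crop("scene",215,200,100,75,5);j2=crop("side",335,270,125,75,4)
cv2.imwrite("pics/jig.png",np.vstack([j1[:300+75],np.zeros((0,500,3),np.uint8)][:1]+[cv2.copyMakeBorder(j2,0,0,0,0,0)[:225]] if 0 else [j1[:], j2[:225]][0:1]+[j2[:225]]))
c1=crop("scene",290,280,100,150,4);c2=crop("side",235,90,75,150,4)
cv2.imwrite("pics/cam.png",np.hstack([c1,c2]))
print(cv2.imread("pics/jig.png").shape,cv2.imread("pics/cam.png").shape)
E
```

```text
(600, 500, 3) (600, 700, 3)
```

View pics/jig.png

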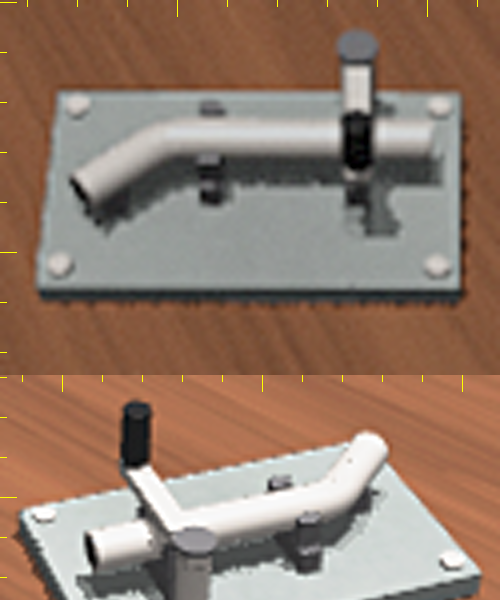

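View pics/cam.png

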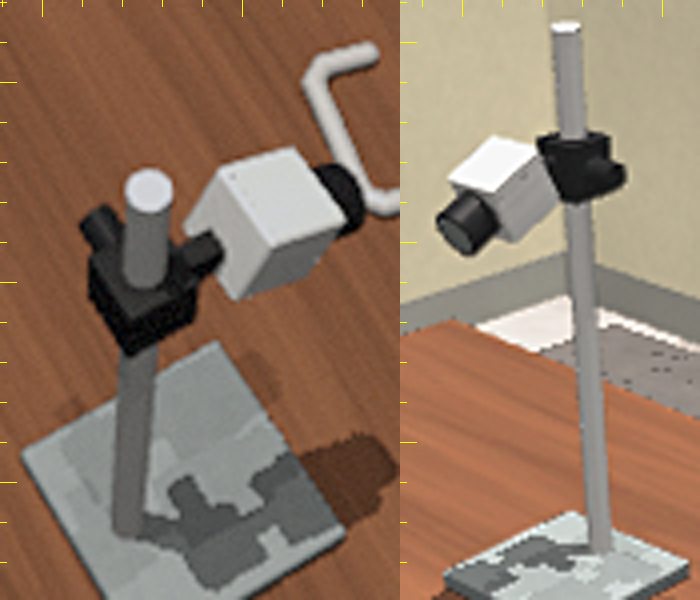

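Scene crop: the jig plate corners are near (226,218), (307,218), (308,258) and (222,258). The short leg points image-left/down, the pivot post is at the top edge, and the knob is at (286,223). Camera crop: the block's top face is near (347–376, 317–342), and the side view puts the lens face near (250,147). I'll fit all of these.

```bash
cat > h.py <<'E'
import cv2,pickle,numpy as np
from scipy.optimize import least_squares
from scipy.spatial.transform import Rotation as Ro
s0,d=pickle.load(open("s0.pkl","rb"))
def proj(X,c):
    p=np.asarray(X,float)@np.asarray(c["R"]).T+c["t"]; return p[:,:2]/p[:,2:]*c["fx"]+[c["cx"],c["cy"]]
def rz(a): return Ro.from_euler("z",a).as_matrix()
def cp(P,k,x0,y0): return (np.array(P,float)+.5)/k-.5+[x0,y0]
def jigw(p,P): return np.array(P,float)@rz(p[2]).T+[p[0],p[1],0]
def lensR(yaw,pitch): # x axis of lens; looks along -x, down => x points up
    return rz(yaw)@Ro.from_euler("y",-pitch).as_matrix()
E
python3 - <<'E'
from h import *
sc,si=d["scene"],d["side"]
A=cp([(57,92),(461,92),(463,292),(37,290)],5,215,200); Aj=[(110,-65,16),(-110,-65,16),(-110,65,16),(110,65,16)]
B=np.vstack([cp([(20,138),(480,200)],4,335,270),[[363.5,340]]]); Bj=[(-110,65,16),(110,-65,16),(-110,-65,16)]
f=lambda p:np.r_[(proj(jigw(p,Aj),sc)-A).ravel(),(proj(jigw(p,Bj),si)-B).ravel()]
best=min((least_squares(f,[500,-100,a]) for a in np.arange(0,6.3,.8)),key=lambda r:r.cost)
p=best.x;print("jig",p,best.fun.round(1))
K1=cp([(356,118)],5,215,200);K2=cp([(137,30)],4,335,270)
k=lambda a:jigw(p,[(-55-75*np.sin(a[0]),-52+75*np.cos(a[0]),102)])
r=least_squares(lambda a:np.r_[(proj(k(a),sc)-K1).ravel(),(proj(k(a),si)-K2).ravel()],[.1]);print("clamp",r.x,r.fun,k(r.x))
# lens
b=[(24,-22.5,22.5),(24,22.5,22.5),(69,-22.5,22.5),(69,22.5,22.5),(69,22.5,-22.5),(69,-22.5,-22.5)]
S=cp([(292,148),(345,222),(228,170),(272,248),(237,300),(185,230)],4,290,280)
b2=[(0,0,0),(24,22.5,22.5),(69,22.5,22.5),(24,-22.5,22.5),(24,-22.5,-22.5)]
T=cp([(60,228),(50,178),(98,135),(115,190),(112,242)],4,235,90)
W=lambda q,P:np.array(P,float)@lensR(q[3],q[4]).T+q[:3]
g=lambda q:np.r_[(proj(W(q,b),sc)-S).ravel(),(proj(W(q,b2),si)-T).ravel()]
r=min((least_squares(g,[500,250,270,a,.3],loss="soft_l1") for a in np.arange(-3,3,.7)),key=lambda r:r.cost)
print("lens",r.x,r.cost,g(r.x).round(1))
St=cp([(22,455),(218,340),(345,535),(128,533)],4,290,280)
# stand: col base (35,0,14); corners unknown order -> try yaw from lens
h=lambda q:(proj(jigw(q,[(65,-65,14),(-65,-65,14),(-65,65,14),(35,0,14)]),sc)-St).ravel()
r2=min((least_squares(h,[600,300,a],loss="soft_l1") for a in np.arange(-3,3,.7)),key=lambda r:r.cost)
print("stand",r2.x,h(r2.x).round(1))
pickle.dump((p,r.x,r2.x),open("fit.pkl","wb"))
for n,px in (("bow",[(383,295),(398,330),(368,298)]),("tin",[(419,402)]),("buff",[(253,328)])):
    for u in px:
        c=sc;v=np.array(c["R"]).T@[(u[0]-c["cx"])/c["fx"],(u[1]-c["cy"])/c["fx"],1];o=-np.array(c["R"]).T@c["t"]
        z=60 if n=="tin" else 14;print(n,(o+v*(z-o[2])/v[2]).round())
E
```

```text
jig [ 6.26037919e+02 -2.27915660e+02 -4.68964687e-01] [-1.1  0.5 -1.1 -0.  -1.  -1.1 -1.   0.  -1.   0.   0.9 -0.8 -3.1  1.8]
clamp [0.03501325] [-0.58865523  0.46221464 -0.21428245  1.51643326] [[ 585.00826985 -181.39524723  102.        ]]
lens [610.1107287  246.71565332 286.14526504 672.3600488  132.32418296] 18.760927768586274 [-0.5 -1.3  0.9 -0.2 -3.6 -0.5 -0.   0.3 -1.   2.5 -1.9 -0.  -2.   1.3
 -2.2 -0.7 -2.4 -0.1 -6.7 -0.4  0.3  1. ]
stand [6.80158494e+02 2.52391909e+02 5.69701253e-02] [-0.8  0.2 -0.1  0.4  1.2  0.3 -0.  -1.2]
bow [441.  68.  14.]
bow [461. 167.  14.]
bow [479.  58.  14.]
tin [534. 345.  60.]
buff [763.   3.  14.]
```

Jig at (626,-228), yaw -0.469. Clamp about 0.04. Lens at (610,247,286), yaw 0.058, pitch 0.377, which agrees with the stand's yaw of 0.057. The tool is already square to the long leg, so I'm moving above the knob.

>>> arm_command(commands=[[40,[-25.2,-22.8,0],[0,0,0]],[40,[-25.2,-22.8,0],[0,0,0]],[40,[-25.2,-22.8,0],[0,0,0]],[40,[-25.2,-22.8,0],[0,0,0]],[40,[-25.2,-22.8,0],[0,0,0]],[40,[-25.2,-22.8,0],[0,0,0]],[40,[-25.2,-22.8,0],[0,0,0]],[40,[-25.2,-22.8,0],[0,0,0]]], force=10)

```text
clock: 0.82
tcp_pos: [390.9, 324.9, 222.2]
eef_rot: [-3.141, -0.0, 2.674]
wrist_force: [1.2, -0.3, 0.3]
finger_gap: 0.471
gripper_force: 0.0
```

>>> arm_command(commands=[[40,[-25.2,-22.8,0],[0,0,0]],[40,[-25.2,-22.8,0],[0,0,0]],[40,[-25.2,-22.8,0],[0,0,0]],[40,[-25.2,-22.8,0],[0,0,0]],[40,[-25.2,-22.8,0],[0,0,0]],[40,[-25.2,-22.8,0],[0,0,0]],[40,[-25.2,-22.8,0],[0,0,0]],[40,[-25.2,-22.8,0],[0,0,0]]])

```text
clock: 1.48
tcp_pos: [488.6, 71.1, 222.3]
eef_rot: [3.142, -0.0, 2.674]
wrist_force: [0.2, 0.5, 0.2]
finger_gap: 0.4
gripper_force: 0.0
```

>>> arm_command(commands=[[40,[-25.2,-22.8,0],[0,0,0]],[40,[-25.2,-22.8,0],[0,0,0]],[40,[-25.2,-22.8,0],[0,0,0]],[40,[-25.2,-22.8,0],[0,0,0]],[40,[-25.2,-22.8,0],[0,0,0]],[40,[-25.2,-22.8,0],[0,0,0]],[40,[-25.2,-22.8,0],[0,0,0]],[40,[-25.2,-22.8,0],[0,0,0]]])

```text
clock: 2.15
tcp_pos: [586.3, -182.6, 222.0]
eef_rot: [3.141, -0.001, 2.673]
wrist_force: [0.1, 0.1, 1.0]
finger_gap: 0.398
gripper_force: 0.0
```

>>> arm_command(commands=[[40,[0,0,0],[0,0,0]],[40,[0,0,0],[0,0,0]]])

```text
clock: 2.32
tcp_pos: [586.0, -182.2, 221.7]
eef_rot: [3.141, -0.001, 2.671]
wrist_force: [-0.4, 0.2, 0.9]
finger_gap: 0.399
gripper_force: 0.0
```

```bash
python3 - <<'E'
from rig import *
import cv2,pickle
s=state();w=snapshot("wrist");cv2.imwrite("pics/w1.png",w["img"]);pickle.dump((s,w),open("w1.pkl","wb"))
print(s["clock"],s["tcp_pos"],s["eef_rot"],s["joint_pos"])
E
```

```text
2.3167 [ 586.04444033 -182.15286634  221.71951156] [ 3.14136169e+00 -1.35269131e-03  2.67144811e+00] [-4.85965276e-01  1.63105011e-01  1.65415685e+00  2.15991822e-04
  1.32568697e+00 -1.58666946e+00]
```

View pics/w1.png

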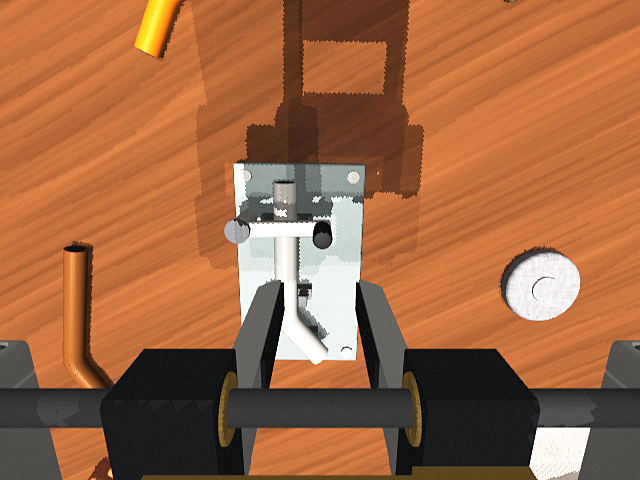

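Wrist view: knob top centre is near (322.5,239.5). Plate corners are near (234,164), (366,164) and (358,360). Nothing blocks the knob. Refining with these.

```bash
cat >> h.py <<'E'
def wcam(s,w):
    E=np.eye(4);E[:3,:3]=Ro.from_euler("xyz",s["eef_rot"]).as_matrix();E[:3,3]=s["tcp_pos"]
    M=np.linalg.inv(E@w["mount"]);return dict(R=M[:3,:3],t=M[:3,3],fx=w["fx"],cx=w["cx"],cy=w["cy"])
def back(u,c,z):
    v=np.array(c["R"]).T@[(u[0]-c["cx"])/c["fx"],(u[1]-c["cy"])/c["fx"],1];o=-np.array(c["R"]).T@c["t"];return o+v*(z-o[2])/v[2]
E
python3 - <<'E'
from h import *
p,q,st=pickle.load(open("fit.pkl","rb"));s,w=pickle.load(open("w1.pkl","rb"));c=wcam(s,w)
J=[(-110,-65,16),(-110,65,16),(110,65,16)];U=[(234,164),(366,164),(358,360)]
r=least_squares(lambda x:(proj(jigw(x,J),c)-U).ravel(),p);print("jig",r.x,r.fun.round(1))
p=r.x;pv=jigw(p,[(-55,-52,0)])[0];k=back((322.5,239.5),c,102);v=(k-pv)[:2];print("knob",k,"pivot",pv,"r",np.hypot(*v),"clamp",np.arctan2(v[1],v[0])-p[2]-np.pi/2)
print("grasp",jigw(p,[(-7,-12,41)]),"tube axis chk",back((285,240),c,52)@rz(p[2])-np.r_[p[:2],0]@rz(p[2]))
pickle.dump((p,q,st),open("fit.pkl","wb"))
E=Ro.from_euler("xyz",s["eef_rot"]).as_matrix();print("tool shift",E.T@(np.r_[k[:2],90]-s["tcp_pos"]))
E
```

```text
jig [ 6.28318905e+02 -2.25440611e+02 -4.74800032e-01] [-0.9 -0.6  0.5  0.2  0.5  0.6]
knob [ 586.70579627 -179.5792999   102.        ] pivot [ 555.63042469 -246.54475417    0.        ] r 73.82445925671972 clamp 0.0403231025291253
grasp [[ 616.60728854 -232.91309706   41.        ]] tube axis chk [-43.04248864 -12.59382672  52.        ]
tool shift [  0.39808758   2.56352323 131.72076616]
```

The knob radius comes out at 73.8 mm against the 75 given, so I'm going down and gripping.

>>> arm_command(commands=[[40,[0.5,2.5,26],[0,0,0]],[40,[0,0,26],[0,0,0]],[40,[0,0,26],[0,0,0]],[40,[0,0,26],[0,0,0]],[40,[0,0,18],[0,0,0]],[40,[0,0,9],[0,0,0]],[40,[0,0,0],[0,0,0]],[10,[0,0,0],[0,0,0]]])

```text
clock: 3.03
tcp_pos: [587.0, -177.7, 92.0]
eef_rot: [3.142, 0.0, 2.675]
wrist_force: [0.3, -0.4, 0.9]
finger_gap: 0.359
gripper_force: 0.0
```

>>> arm_command(commands=[[5,[0,0,0],[0,0,0]],[5,[0,0,0],[0,0,0]],[5,[0,0,0],[0,0,0]],[5,[0,0,0],[0,0,0]]], force=8)

```text
clock: 3.37
tcp_pos: [587.2, -180.3, 93.2]
eef_rot: [-3.139, 0.003, 2.674]
wrist_force: [-1.8, -3.6, 2.0]
finger_gap: 0.171
gripper_force: 8.0
```

Gripped at a 16 mm gap. Next I swing it along the 75 mm arc to about 1.55 rad.

>>> arm_command(commands=[[5,[9.4,-1,0],[0,0,0]],[5,[9.2,-2.1,0],[0,0,0]],[5,[8.9,-3.3,0],[0,0,0]],[5,[8.4,-4.4,0],[0,0,0]],[5,[7.7,-5.4,0],[0,0,0]],[5,[7,-6.3,0],[0,0,0]]])

```text
clock: 3.87
tcp_pos: [531.2, -173.4, 92.8]
eef_rot: [3.137, -0.001, 2.673]
wrist_force: [0.3, 7.1, 9.0]
finger_gap: 0.169
gripper_force: 8.0
```

>>> arm_command(commands=[[5,[6.2,-7.1,0],[0,0,0]],[5,[5.2,-7.9,0],[0,0,0]],[5,[4.2,-8.6,0],[0,0,0]],[5,[3.2,-8.9,0],[0,0,0]],[5,[2,-9.3,0],[0,0,0]],[5,[0.8,-9.4,0],[0,0,0]],[5,[0,0,0],[0,0,0]]])

```text
clock: 4.45
tcp_pos: [487.0, -210.8, 91.4]
eef_rot: [3.14, -0.004, 2.673]
wrist_force: [-3.8, 2.7, 6.1]
finger_gap: 0.168
gripper_force: 8.0
```

>>> arm_command(commands=[[40,[0,0,0],[0,0,0]],[40,[0,0,0],[0,0,0]],[40,[0,0,0],[0,0,0]],[40,[0,0,-20],[0,0,0]],[40,[0,0,-30],[0,0,0]],[40,[0,0,-30],[0,0,0]],[40,[0,0,-30],[0,0,0]],[40,[0,0,0],[0,0,0]]])

```text
clock: 5.12
tcp_pos: [492.0, -213.2, 208.0]
eef_rot: [-3.14, 0.011, 2.674]
wrist_force: [0.8, 0.1, 1.7]
finger_gap: 0.401
gripper_force: 0.0
```

```bash
python3 - <<'E'
from rig import *
from h import *
p,q,st=pickle.load(open("fit.pkl","rb"))
s=state();w=snapshot("wrist");cv2.imwrite("pics/w2.png",w["img"]);pickle.dump((s,w),open("w2.pkl","wb"))
print(s["clock"],s["tcp_pos"],s["eef_rot"])
E=Ro.from_euler("xyz",s["eef_rot"]).as_matrix()
print("to grasp",E.T@(jigw(p,[(-7,-12,40)])[0]-s["tcp_pos"]), "yaw err",s["eef_rot"][2]-(p[2]+np.pi))
c=wcam(s,w);print("exp knob at 1.55",proj(jigw(p,[(-55-75,-52,102),(-7,-12,41)]),c))
E
```

```text
5.1167 [ 491.99484808 -213.23240363  207.99899144] [-3.14029504  0.01071275  2.67427926]
to grasp [-118.31107121   38.78563689  169.22593163] yaw err 0.007486633984439717
exp knob at 1.55 [[318.76391144 239.56130504]
 [357.5994044  339.67599568]]
```

View pics/w2.png

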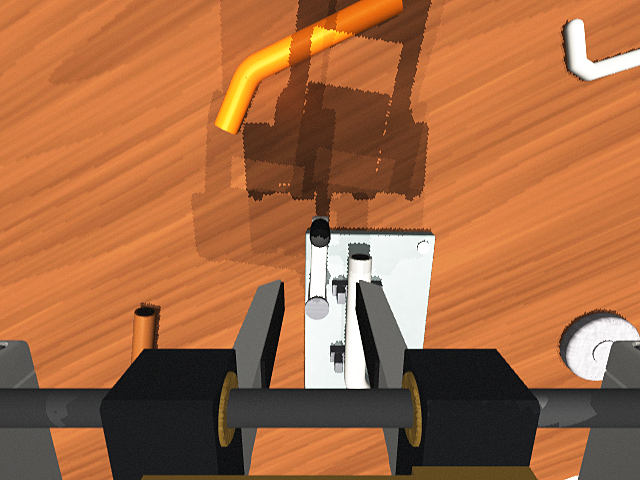

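The arm has swung back: the knob is at (320,238), where 1.55 rad predicts it. The tube is still in its cheeks with its axis at column 358, as predicted. I'm moving over the grasp.

>>> arm_command(commands=[[70,[-24,8,0],[0,0,0]],[70,[-24,8,0],[0,0,0]],[70,[-24,8,0],[0,0,0]],[70,[-24,8,0],[0,0,0]],[70,[-22,7,20],[0,0,0]],[70,[0,0,40],[0,0,0]],[70,[0,0,30],[0,0,0]],[70,[0,0,0],[0,0,0]]])

```text
clock: 5.83
tcp_pos: [606.8, -226.7, 101.4]
eef_rot: [3.14, -0.017, 2.674]
wrist_force: [-2.0, 0.4, -1.9]
finger_gap: 0.698
gripper_force: 0.0
```

```bash
python3 - <<'E'
from rig import *
from h import *
p,q,st=pickle.load(open("fit.pkl","rb"))
s=state();w=snapshot("wrist");cv2.imwrite("pics/w3.png",w["img"])
E=Ro.from_euler("xyz",s["eef_rot"]).as_matrix();print(s["eef_rot"])
print("to grasp",E.T@(jigw(p,[(-7,-12,40)])[0]-s["tcp_pos"]))
E
```

```text
[ 3.14029527 -0.01685091  2.67410033]
to grasp [-12.57726234  -1.26533944  61.23804388]
```

>>> arm_command(commands=[[70,[0,0,0],[0,0,0]],[70,[0,0,0],[0,0,0]],[70,[0,0,0],[0,0,0]]])

```text
clock: 6.13
tcp_pos: [613.4, -230.9, 114.3]
eef_rot: [-3.141, 0.004, 2.674]
wrist_force: [-0.1, -0.1, -0.1]
finger_gap: 0.699
gripper_force: 0.0
```

```bash
python3 - <<'E'
from rig import *
from h import *
p,q,st=pickle.load(open("fit.pkl","rb"))
s=state()
E=Ro.from_euler("xyz",s["eef_rot"]).as_matrix();print(s["eef_rot"])
print("to grasp",E.T@(jigw(p,[(-7,-12,40)])[0]-s["tcp_pos"]))
E
```

```text
[-3.1413202   0.00443046  2.67369927]
to grasp [-3.47288563 -0.28323118 74.28881674]
```

>>> arm_command(commands=[[70,[-2,0,20],[0,0,0]],[70,[0,0,20],[0,0,0]],[70,[0,0,18],[0,0,0]],[70,[0,0,10],[0,0,0]],[70,[0,0,5],[0,0,0]],[70,[0,0,0],[0,0,0]],[70,[0,0,0],[0,0,0]],[70,[0,0,0],[0,0,0]]])

```text
clock: 6.8
tcp_pos: [614.9, -231.6, 40.2]
eef_rot: [-3.141, 0.003, 2.674]
wrist_force: [0.2, 0.1, 0.3]
finger_gap: 0.701
gripper_force: 0.0
```

```bash
python3 - <<'E'
from rig import *
from h import *
p,q,st=pickle.load(open("fit.pkl","rb"))
s=state()
E=Ro.from_euler("xyz",s["eef_rot"]).as_matrix();print(s["eef_rot"])
print("to grasp",E.T@(jigw(p,[(-7,-12,40)])[0]-s["tcp_pos"]))
E
```

```text
[-3.14139626e+00  2.73207761e-03  2.67380180e+00]
to grasp [-2.12285376 -0.3825869   0.1696869 ]
```

>>> arm_command(commands=[[10,[0,0,0],[0,0,0]],[10,[0,0,0],[0,0,0]],[10,[0,0,0],[0,0,0]],[10,[0,0,0],[0,0,0]],[10,[0,0,0],[0,0,0]],[10,[0,0,0],[0,0,0]],[10,[0,0,0],[0,0,0]],[10,[0,0,0],[0,0,0]]], force=45)

```text
clock: 7.47
tcp_pos: [613.7, -231.5, 38.5]
eef_rot: [-3.141, 0.0, 2.674]
wrist_force: [-0.6, -2.3, -1.0]
finger_gap: 0.223
gripper_force: 45.0
```

>>> arm_command(commands=[[10,[0,0,-6],[0,0,0]],[10,[0,0,-12],[0,0,0]],[10,[0,0,-18],[0,0,0]],[10,[0,0,-18],[0,0,0]],[10,[0,0,-18],[0,0,0]],[10,[0,0,-18],[0,0,0]],[10,[0,0,0],[0,0,0]],[10,[0,0,0],[0,0,0]]])

```text
clock: 8.13
tcp_pos: [614.7, -231.1, 130.2]
eef_rot: [3.141, 0.003, 2.674]
wrist_force: [-0.2, -0.1, -1.8]
finger_gap: 0.228
gripper_force: 45.0
```

>>> arm_command(commands=[[10,[0,0,-25],[0,0,0]],[10,[0,0,-25],[0,0,0]],[10,[0,0,-20],[0,0,0]],[10,[0,0,0],[0,0,0]],[10,[0,0,0],[0,0,0]],[10,[0,0,0],[0,0,0]]])

```text
clock: 8.63
tcp_pos: [612.8, -230.3, 195.8]
eef_rot: [3.141, -0.004, 2.674]
wrist_force: [-0.5, 0.7, -2.1]
finger_gap: 0.224
gripper_force: 45.0
```

```bash
python3 - <<'E'
from rig import *
from h import *
s=state();o={}
for n in("scene","side","wrist"): o[n]=snapshot(n)
pickle.dump((s,o),open("w4.pkl","wb"))
cv2.imwrite("pics/w4.png",np.hstack([o["wrist"]["img"][180:480,120:520],cv2.resize(o["side"]["img"][180:330,330:530],None,fx=2,fy=2)]))
print(s["tcp_pos"],s["eef_rot"],s["finger_gap"],s["gripper_force"],s["wrist_force"],s["joint_pos"])
E
```

```text
[ 612.79307178 -230.28870158  195.77908717] [ 3.14119681 -0.0039265   2.67381944] 0.2239881603992028 44.95715081691742 [-0.52435843  0.65616537 -2.11652455] [-5.32394702e-01  2.80959619e-01  1.56457055e+00  1.46809714e-04
  1.30000636e+00 -1.63545658e+00]
```

View pics/w4.png

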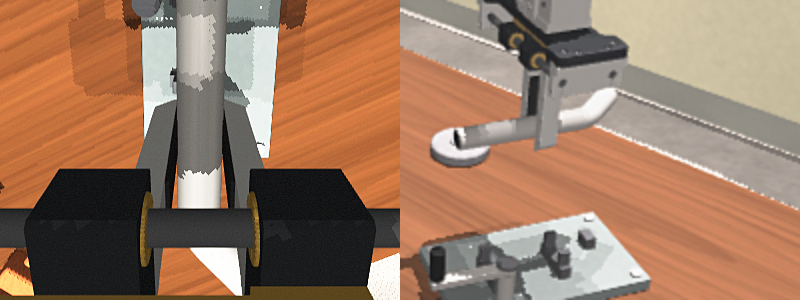

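The tube is lifted, level and square in the jaws (gap 0.224 ≈ 21 mm), and the jig is empty with the arm swung back. Next I work out the presenting pose.

```bash
cat > goal.py <<'E'
from rig import *
from h import *
p,q,st=pickle.load(open("fit.pkl","rb"))
q=q.copy();q[3]=(q[3]+np.pi)%(2*np.pi)-np.pi;q[4]=(q[4]+np.pi)%(2*np.pi)-np.pi
c4,s4=np.cos(np.radians(40)),np.sin(np.radians(40))
Rtt=np.array([[-c4,s4,0],[s4,c4,0],[0,0,-1]])   # tube axes in tool
mt=np.array([-54,0,-2.])+55*Rtt[:,0]           # mouth in tool
def goal(dist,roll=0,q=q):
    R=lensR(q[3],q[4])@Ro.from_euler("x",roll).as_matrix()@Rtt.T
    return R,q[:3]-dist*lensR(q[3],q[4])[:,0]-R@mt
def now():
    s=state();return s,Ro.from_euler("xyz",s["eef_rot"]).as_matrix(),np.array(s["tcp_pos"])
E
python3 - <<'E'
from goal import *
print("lens",q)
s,R0,P0=now()
for roll in(-.3,0,.3):
    R,P=goal(130,roll);print(roll,"P130",P.round(),"P70",goal(70,roll)[1].round(),"toolz",R[:,2].round(2),"rot",Ro.from_matrix(R0.T@R).as_rotvec().round(3))
R,P=goal(130);W=np.array([430,100,210.])
print("A",R0.T@(W-P0),"B",R.T@(P-W))
sc=wcam(dict(eef_rot=Ro.from_matrix(R).as_euler("xyz"),tcp_pos=P),dict(mount=pickle.load(open("w4.pkl","rb"))[1]["wrist"]["mount"],fx=370.1,cx=319.5,cy=242))
print("lens px from wrist at P130",proj([q[:3]],sc), proj([P+R@mt],sc))
E
```

```text
lens [6.10110729e+02 2.46715653e+02 2.86145265e+02 5.92209315e-02
 3.77291512e-01]
-0.3 P130 [403. 267. 191.] P70 [458. 270. 214.] toolz [ 0.37 -0.27 -0.89] rot [ 0.027 -0.482  0.224]
0 P130 [399. 269. 201.] P70 [454. 272. 223.] toolz [ 0.37  0.02 -0.93] rot [-0.217 -0.313  0.169]
0.3 P130 [395. 268. 211.] P70 [451. 271. 233.] toolz [ 0.33  0.32 -0.89] rot [-0.458 -0.14   0.11 ]
A [312.21288414 212.44384353 -12.79314248] B [127.29059597 115.77406004   0.64656564]
lens px from wrist at P130 [[509.1871266  595.26622822]] [[383.46912903 469.87404841]]
```

>>> arm_command(commands=[[10,[26,17.7,-1.1],[0,0,0]],[10,[26,17.7,-1.1],[0,0,0]],[10,[26,17.7,-1.1],[0,0,0]],[10,[26,17.7,-1.1],[0,0,0]],[10,[26,17.7,-1.1],[0,0,0]],[10,[26,17.7,-1.1],[0,0,0]]])

```text
clock: 9.28
tcp_pos: [521.0, -64.5, 203.8]
eef_rot: [-3.141, -0.002, 2.673]
wrist_force: [-1.2, 0.6, -1.4]
finger_gap: 0.223
gripper_force: 45.0
```

>>> arm_command(commands=[[10,[26,17.7,-1.1],[0,0,0]],[10,[26,17.7,-1.1],[0,0,0]],[10,[26,17.7,-1.1],[0,0,0]],[10,[26,17.7,-1.1],[0,0,0]],[10,[26,17.7,-1.1],[0,0,0]],[10,[26,17.7,-1.1],[0,0,0]],[10,[0,0,0],[0,0,0]],[10,[0,0,0],[0,0,0]]])

```text
clock: 9.95
tcp_pos: [430.3, 100.1, 210.9]
eef_rot: [-3.141, -0.001, 2.677]
wrist_force: [0.3, 0.2, -2.2]
finger_gap: 0.224
gripper_force: 45.0
```

>>> arm_command(commands=[[10,[0,0,0],[-0.0434,-0.0626,0.0338]],[10,[0,0,0],[-0.0434,-0.0626,0.0338]],[10,[0,0,0],[-0.0434,-0.0626,0.0338]],[10,[0,0,0],[-0.0434,-0.0626,0.0338]],[10,[0,0,0],[-0.0434,-0.0626,0.0338]],[10,[0,0,0],[0,0,0]],[10,[0,0,0],[0,0,0]],[10,[0,0,0],[0,0,0]]])

```text
clock: 10.62
tcp_pos: [431.8, 98.6, 212.0]
eef_rot: [2.893, 0.289, 2.466]
wrist_force: [0.8, 0.5, -1.6]
finger_gap: 0.226
gripper_force: 45.0
```

```bash
python3 - <<'E'
from goal import *
s,R0,P0=now();R,P=goal(130)
print(P0,R0.T@(P-P0),Ro.from_matrix(R0.T@R).as_rotvec(),s["joint_pos"])
E
```

```text
[431.76640262  98.57777745 211.97423834] [130.0051378  115.49894269   1.30769575] [-0.00100911  0.00337744  0.00020413] [-0.05732743 -0.54027771  2.30979404  0.04784511  0.99538544 -1.00724334]
```

>>> arm_command(commands=[[10,[16.2,14.4,0],[0,0,0]],[10,[16.2,14.4,0],[0,0,0]],[10,[16.2,14.4,0],[0,0,0]],[10,[16.2,14.4,0],[0,0,0]],[10,[16.2,14.4,0],[0,0,0]],[10,[16.2,14.4,0],[0,0,0]],[10,[16.2,14.4,0],[0,0,0]],[10,[16.2,14.4,0],[0,0,0]]])

```text
clock: 11.28
tcp_pos: [398.4, 270.4, 202.1]
eef_rot: [2.893, 0.29, 2.467]
wrist_force: [-0.6, 0.4, -1.2]
finger_gap: 0.221
gripper_force: 45.0
```

>>> arm_command(commands=[[10,[0,0,0],[0,0,0]],[10,[0,0,0],[0,0,0]],[10,[0,0,0],[0,0,0]]])

```text
clock: 11.53
tcp_pos: [398.3, 268.8, 201.8]
eef_rot: [2.893, 0.29, 2.466]
wrist_force: [-0.0, -0.6, -1.1]
finger_gap: 0.222
gripper_force: 45.0
```

```bash
python3 - <<'E'
from goal import *
s,R0,P0=now();R,P=goal(130)
print(P0,R0.T@(P-P0),Ro.from_matrix(R0.T@R).as_rotvec(),s["joint_pos"])
o={n:snapshot(n) for n in("scene","side")};pickle.dump((s,o),open("w5.pkl","wb"))
m=P0+R0@mt;org=P0+R0@[-54,0,-2];tail=org+140*R0[:,0]
for n in o: print(n,"mouth,org,tail",proj([m,org,tail],o[n]).round(1).tolist(),"lens",proj([q[:3]],o[n]).round(1).tolist())
def crop(n,x,y,w,h,k):
    c=cv2.resize(o[n]["img"][y:y+h,x:x+w],None,fx=k,fy=k,interpolation=cv2.INTER_CUBIC)
    for i in range((-x)%10,w,10): cv2.line(c,(int((i+.5)*k),0),(int((i+.5)*k),6 if (x+i)%50 else 16),(0,255,255),1)
    for i in range((-y)%10,h,10): cv2.line(c,(0,int((i+.5)*k)),(6 if (y+i)%50 else 16,int((i+.5)*k)),(0,255,255),1)
    return c
cv2.imwrite("pics/w5.png",np.hstack([crop("scene",320,280,133,200,3)[:600,:399],crop("side",160,70,133,200,3)[:600,:399]]))
E
```

```text
[398.29294163 268.84030905 201.83314801] [0.02067894 0.10158698 1.03300825] [-0.00094836  0.00369407  0.00071877] [ 0.43468568 -0.34977385  2.20230728 -0.1724068   0.94194196 -0.42020525]
scene mouth,org,tail [[422.5, 311.7], [440.8, 305.2], [502.8, 326.1]] lens [[374.1, 329.2]]
side mouth,org,tail [[211.2, 179.4], [194.9, 193.9], [140.9, 212.7]] lens [[247.6, 147.9]]
```

View pics/w5.png

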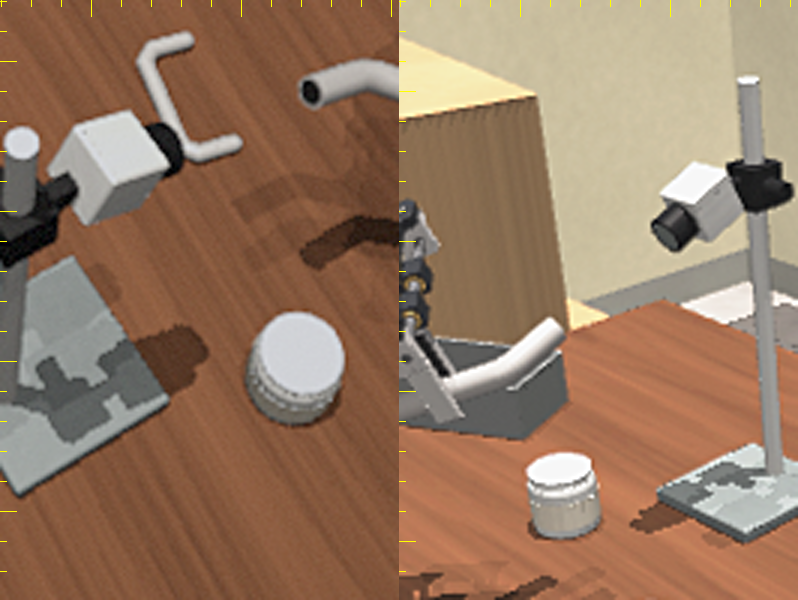

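The tube is where predicted: mouth at (423,310) in the scene view and (211,180) in the side view, both within 1.5 px of the model. To check the lens fit, I'll overlay the camera model on enlarged crops.

```bash
python3 - <<'E'
from goal import *
_,o=pickle.load(open("w5.pkl","rb"))
RL=lensR(q[3],q[4]);W=lambda P:np.array(P,float)@RL.T+q[:3]
th=np.linspace(0,2*np.pi,40);ci=lambda x:[(x,17*np.cos(a),17*np.sin(a)) for a in th]
b=[(x,y,z) for x in(24,69) for y in(-22.5,22.5) for z in(-22.5,22.5)]
ed=[(i,j) for i in range(8) for j in range(i) if sum(a!=c for a,c in zip(b[i],b[j]))==1]
out=[]
for n,x,y in(("scene",330,302),("side",238,110)):
    k=7;c=cv2.resize(o[n]["img"][y:y+57,x:x+57],None,fx=k,fy=k,interpolation=cv2.INTER_CUBIC)
    f=lambda P:(((proj(W(P),o[n])-[x,y])+.5)*k).astype(int)
    cv2.polylines(c,[f(ci(0))],1,(0,255,0),1);cv2.polylines(c,[f(ci(24))],1,(255,255,0),1)
    B=f(b)
    for i,j in ed: cv2.line(c,tuple(map(int,B[i])),tuple(map(int,B[j])),(0,0,255),1)
    cv2.circle(c,tuple(map(int,f([(0,0,0)])[0])),2,(0,255,0),-1);out.append(c)
cv2.imwrite("pics/ov.png",np.hstack(out))
E
```

```text
(no output)
```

View pics/ov.png

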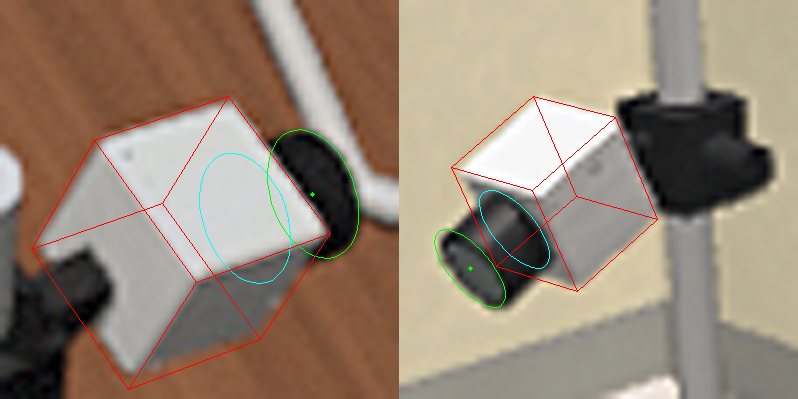

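The overlay agrees in both views: lens face to about 1 px, block edges to 1–2 px. Now I advance 60 mm along the lens axis.

>>> arm_command(commands=[[10,[-6.6,5.5,0.5],[0,0,0]],[10,[-6.6,5.5,0.5],[0,0,0]],[10,[-6.6,5.5,0],[0,0,0]],[10,[-6.6,5.5,0],[0,0,0]],[10,[-6.6,5.5,0],[0,0,0]],[10,[-6.6,5.5,0],[0,0,0]],[10,[-6.4,5.6,0],[0,0,0]],[10,[0,0,0],[0,0,0]]])

```text
clock: 12.3
tcp_pos: [455.6, 272.5, 224.4]
eef_rot: [2.89, 0.291, 2.465]
wrist_force: [-0.3, 0.1, -1.2]
finger_gap: 0.224
gripper_force: 45.0
```

>>> arm_command(commands=[[10,[0,0,0],[0,0,0]],[10,[0,0,0],[0,0,0]],[10,[0,0,0],[0,0,0]],[10,[0,0,0],[0,0,0]],[10,[0,0,0],[0,0,0]],[10,[0,0,0],[0,0,0]]])

```text
clock: 12.8
tcp_pos: [453.5, 272.5, 223.2]
eef_rot: [2.892, 0.29, 2.466]
wrist_force: [0.0, 1.1, -2.1]
finger_gap: 0.223
gripper_force: 45.0
```

```bash
python3 - <<'E'
from goal import *
s,R0,P0=now();R,P=goal(70);RL=lensR(q[3],q[4])
print("mouth in lens",RL.T@(P0+R0@mt-q[:3]),Ro.from_matrix(R0.T@R).as_rotvec(),s["gripper_force"],s["wrist_force"],abs(s["joint_vel"]).max())
o={n:snapshot(n) for n in("scene","side")};out=[]
for n,x,y in(("scene",325,275),("side",160,80)):
    k=3;c=cv2.resize(o[n]["img"][y:y+150,x:x+133],None,fx=k,fy=k,interpolation=cv2.INTER_CUBIC)
    L=np.array([(0,0,0),(-70,0,0),(-125,0,0)])@RL.T+q[:3]
    for u in ((proj(L,o[n])-[x,y]+.5)*k).astype(int): cv2.circle(c,tuple(map(int,u)),2,(0,255,0),-1)
    out.append(c)
cv2.imwrite("pics/fin.png",np.hstack(out))
E
```

```text
mouth in lens [-70.7348591    0.36673225   0.85453428] [0.00016673 0.00379546 0.00072923] 44.95222806930542 [ 0.0077829   1.14967006 -2.06838565] 0.0025933816704989524
```

View pics/fin.png

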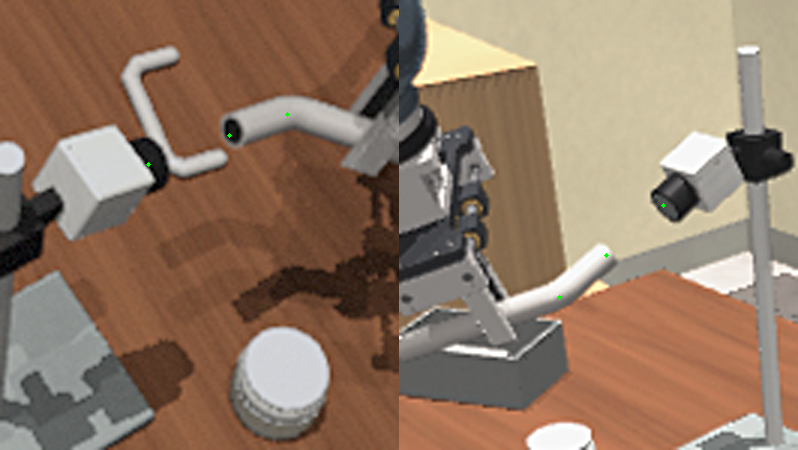

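The mouth sits on the lens axis in both views, within about 4 mm. It is 70 mm out and points into the lens, and the arm is still. Handing in.

```bash
python3 -c "from rig import *;print(job_done())"
```

```text
the job is handed in; nothing more can be done
None
```

I swung the hold-down arm back to about 1.55 rad, lifted the tube out, and handed the job in with it held still, its mouth about 70 mm in front of the lens and within about 4 mm of the lens axis by my measurements; the judge's verdict was not shown.

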